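Refit the filter cassette of a nail-dust collector and bring the fan up

TASK

Put the clean filter cassette back into the nail-dust collector: slide it into the slot in the collector's side until it is fully home, its end cap flush against the housing. Then roll the fan-speed thumbwheel on top of the collector, away from the wrist-pad edge, all the way up to full speed at its end stop. Leave the polish bottles, the remover bottle and the bowl where they stand.

Things in the scene. Friction and masses are not known exactly. Their poses are not given: they have to be found in the camera images.
- collector: The nail-dust collector: a flat white box that does not move, 230 mm (its x) by 220 mm (its y) by 74 mm high. Origin at the centre of its underside, on the table. Its front edge (-x, towards the robot) has a black wrist pad; a grille in its top covers the filter bay. The filter slot opens in its -y side face, which lies at y = -110 mm.
- slot_mouth (a point): Centre of the slot's opening, in the collector's -y side face at (15, -110, 53.5) mm in the collector's frame; axes as the collector's. The cassette goes in along +y. The slot is 123 mm wide (x), its floor 44 mm and ceiling 63 mm above the table; over the first 10 mm it is flared by 4 mm on all four sides. It is 160 mm deep, deeper than the slab is long.
- filter_center (a point): Centre of the slab of the loose filter cassette (about 150 g), half-way up: a grey frame with white pleats, 120 mm (its x) by 150 mm (its y) by 16 mm thick. It starts flat on the table, pleats up. Its plain end (+y) goes in first. Home, this point is 75 mm inside slot_mouth along +y, the cassette's axes along the collector's and the slab's underside on the slot's floor.
- filter_cap (a point): Centre of the inner face of the cassette's end cap, 75 mm from filter_center along the cassette's -y, at the same height. The upright cap is 146 mm wide, 5 mm thick and 28 mm high from the slab's underside up: wider and higher than the slot, so this face stops against the collector's side face when the cassette is home.
- filter_pull (a point): Gripping point of the cassette's finger pull: an upright fin on the outside of the end cap, 12 mm thick (x), 40 mm long (y), 36 mm high from the slab's underside up. The point is on its mid-plane, 102 mm from filter_center along -y (22 mm out from the cap's outer face), 22 mm above the slab's underside; axes as the cassette's. It stays outside the housing.
- wheel_top (a point): Crown of the fan-speed thumbwheel, at (-83, 65, 81) mm in the collector's frame; axes as the collector's. The ribbed black wheel, 38 mm in diameter, 10 mm wide, turns about the collector's y. It stands 7 mm out of the top, 3.5 mm above white guards close to both flanks, so it cannot be pinched: press a fingertip lightly on the crown, draw it along +x, lift, return, repeat. It is rigid downwards.
- speed_wheel (a joint): Turn of the thumbwheel in rad: 0 = lowest-speed stop, 1.7 = full-speed stop; it grows as the crown rolls along the collector's +x, away from the wrist pad (19 mm of rim per rad). Light friction (about 1 N at the rim); it stays where left. A white line on it is at the near end of its opening at 0, at the far end at 1.7. The grey scale beside it widens towards full speed. Starts at 0 to 0.4.
- polish_a_mid (a point): Bystander: small polish bottle with a tall black cap, 33 mm in diameter, 82 mm high, standing; point half-way up.
- polish_b_mid (a point): Bystander: a second polish bottle of the same shape and size; point half-way up.
- remover_mid (a point): Bystander: white remover bottle, 62 mm in diameter, 190 mm high, standing; point half-way up.
- bowl_mid (a point): Bystander: white bowl, 90 mm in diameter, 36 mm high; point half-way up on its axis.
There are look-alikes about, which are no part of the job. What is meant by the part that bears filter_center is not turquoise, and is the larger of those in its own colour.

How it is judged (in metres and radians):
On the way, in this order (a step that is already met when the one before it is completed fails the run):
1. the filter cassette is fully home in the slot: end cap within 3.5 mm of the side face (y of filter_center in the frame of slot_mouth above 0.0715 m and x of filter_center in the frame of slot_mouth between -0.004 and 0.004 m and z of filter_center in the frame of slot_mouth between -0.005 and 0.005 m), for 0.2 s.
2. the thumbwheel is rolled up to full speed (within 0.15 rad of its stop) (value of joint speed_wheel above 1.55 rad), for 0.2 s.
At the end, for the whole second after the job is handed in: The cassette lies in the slot, pleats up and level (0.1 rad), its end cap within 3.5 mm of the collector's side face, within 4 mm across, 5 mm in height and 0.05 rad of the slot's line, and released; the thumbwheel stands above 1.55 rad, within 0.15 rad of its full-speed stop (all of step 1 and angle between the y axis of filter_center and the y axis of slot_mouth, either way round below 0.05 rad and angle between filter_center's own z axis and vertical below 0.1 rad and value of joint speed_wheel above 1.55 rad); the robot touches nothing.
It fails at once if a bystander (polish bottles, remover bottle, bowl) is moved more than 25 mm or tipped over (distance of any of polish_a_mid, polish_b_mid, remover_mid, bowl_mid from where it was at the start of the episode above 0.025 m).
It also fails if it takes over 69 s, if anything falls off the work surface, if the arm or the gripper's body presses on something with over 40 N, if the wrist force passes 120 N, or if a joint passes its speed limit or range.

ROBOT

A 7-joint arm with a two-finger parallel gripper is mounted at the origin on the work surface. World frame = base frame: x ahead of the robot, y to its left, z up, the work surface at z = 0. Lengths are in m, angles in degrees, forces in N, time in s.
With the tool pointing down it reaches from about 0.425 to 0.875 m from the base axis. Payload 4.7 kg.
Tool frame: the origin (TCP) lies between the finger pads; the fingertips stand 19 mm ahead of it and the grasp point (between the pads) is the TCP; x points along the fingers, z is the direction in which the jaws open and shut, and the axes are right-handed (so a half turn about x gives the same grasp; the last joint's range is limited). The gripper opens to 87 mm and grips with 3 to 60 N. Pads are 19 mm wide; open, the fingers measure 117 mm over their backs; the gripper's body (75 mm by 190 mm) begins 51 mm behind the grasp point.
Start: joints at [-66.4, 18.392, -4.016, 83.108, 1.295, 78.541, -3.26], TCP at [0.252, 0.599, 0.242] pointing down, gripper open.
Joint ranges: [-163.93, 163.93], [-17.29, 119.83], [-79.2, 71.16], [3.27, 140.29], [-89.18, 269.18], [5.43, 117.66], [-154.24, 154.24]. Speed limits (degrees/s): [147.25, 147.25, 180, 180, 180, 180, 180].

INTERFACE

Orientations are given as [roll, pitch, yaw] about the fixed x, y, z axes, in that order (R = Rz(yaw) Ry(pitch) Rx(roll)).
In Python, from cell import monitor, read_camera, camera_model, env, regions_of gives the robot as it stands. The module is installed in compiled form; this text tells all that it offers.
- The arm moves only by the tool step_arm, never from a script. Its argument "deltas" is a list of rows, each a list of 5 numbers: the gripper's target within -1 to 1 (fully open at 1, half-way at 0, shut at -1), then the shift along the tool's x, y, z in m, then the turn about the tool's x in degrees. A call has 1 to 12 rows; each row is the pose to reach, as a shift and turn from the pose commanded when the call began, along the tool's axes at that moment; what a row does not reach only later rows make up. A row lasts 1/8 s, in which the tool goes at most 62.5 mm and 10.7 degrees, less where a joint would pass 70% of its speed; a pose out of reach is approached as far as the arm can. A call with a gripper value outside its range is refused whole. The fingers move at their own pace and stop on an object; "newtons" is the grip in N (left out, the last holds). Time passes only in rows, so rows that repeat a pose let the fingers close. It gives the time, the measured TCP pose, the force and the opening at its end, in the units of the state.
- monitor.get_obs(): the state, without advancing time (a new reading comes with each control period).
- read_camera(name): name is "scene" or "top" or "wrist"; returns (picture, depth): 400x640x3 uint8, red, green, blue; 400x640 float32, m along the optical axis (not along the pixel's ray), 0 where there is no reading.
- camera_model(name): a dict with "fx", "fy", "cx", "cy" (pixels), "xyz" and "attitude" of the camera in the world. Camera axes: x right, y down, z forward; pixel columns grow to the right and rows downward; lengths in m; the calibration is good to about 2 mm. A picture is of the moment at which its call begins: read the wrist's pose just before it. camera_model takes no time and is no camera call; for the wrist camera it gives the pose at the moment of the call.
- env.sign_off(): hands the job in, once; it reports no verdict.
Trained networks look in the newest picture that a camera, given by its name, has taken for a name from the list of things; names that differ only in an ending like _2 or _b are one class to them, and where a whole thing is asked for, a point or a joint stands for the part that bears it (a point fixed in the world has none). Each returns a list of dicts, best first, with "p" (0 to 1); they miss things now and then, are a little off and sometimes report something else, mostly with a low value. They report only what shows in the picture. A call takes as long as a camera call. They do not tell look-alikes from the thing itself.
- regions_of(camera, thing): "pixels" (400x640 bool, what is visible of it) and "pixel" ([column, row] in pixels, amid what is visible of it).
The state is a dict: "time_s": time; "qpos": joint angles; "joint_velocities": joint speeds; "effort": joint torques, N m; "tool_pos": TCP position; "tool_rot": TCP orientation; "force": force on the tool from outside, world axes, zero at the start; "wrist_torque": the same for the moment, N m; "grip_width": finger opening in m.
Only numpy, scipy, OpenCV 4.12 (cv2) and the standard library are available. Lean on these libraries where they do the work, as an engineer would, in place of code of your own. Each camera call takes 0.05 s, during which the arm holds its last target. There are 200 camera calls.

## Working session

There is one attempt and no reset: what is moved stays moved. The work goes in short steps, Python scripts to look and compute and a tool call to move; the robot and the scene stay as the last step left them, time stands still between calls to the robot, and variables do not carry over. Pictures are saved under pics/ and viewed, about 8 in all and at most 12, crops included, and the job is handed in when it is done.

Besides the shell and the picture viewer there is one more tool, called after "Request:" by a JSON object that holds its "api" and its "payload". step_arm: Moves the arm, as the interface text tells. Its arguments: {"type":"object","properties":{"deltas":{"type":"array"},"newtons":{"type":"number"}},"required":["deltas"]}

```bash
mkdir -p pics
cat > h.py <<'E'
import numpy as np, cv2
from scipy.spatial.transform import Rotation as R
from cell import monitor, read_camera, camera_model, env, regions_of
def rot(a): return R.from_euler('xyz',a,degrees=True).as_matrix()
def cloud(m,d):
    v,u=np.mgrid[0:400,0:640]
    P=np.stack([(u-m['cx'])/m['fx']*d,(v-m['cy'])/m['fy']*d,d],-1)
    A=np.array(m['attitude'],float)
    A=A if A.shape==(3,3) else rot(A)
    return P@A.T+np.array(m['xyz'])
E
python3 - <<'E'
from h import *
s=monitor.get_obs(); print(s)
ims=[]
for c in ['top','scene']:
    m=camera_model(c); print(c,m)
    p,d=read_camera(c); np.savez(f'{c}0.npz',p=p,d=d); 
    cv2.imwrite(f'pics/{c}0.png',p[...,::-1])
    X=cloud(m,d)
    for t in ['collector','filter_center','wheel_top','polish_a_mid','remover_mid','bowl_mid']:
        for r in regions_of(c,t):
            k=r['pixels']&(d>0)
            if k.sum(): print(c,t,round(r['p'],2),np.round(r['pixel']),k.sum(),np.median(X[k],0).round(3),p[k].mean(0).round(),X[k].min(0).round(3),X[k].max(0).round(3))
E
```

```text
{'time_s': 0.0, 'qpos': array([-66.40125098,  18.4399826 ,  -4.01473209,  83.17610878,
         1.29422657,  78.54052035,  -3.2589397 ]), 'joint_velocities': array([-0.09684012,  0.06963062, -0.01484878,  0.03064421,  0.02829628,
       -0.03399844,  0.01863657]), 'effort': array([ 2.36603091e-04, -4.91298151e+01, -4.03788993e-01, -3.12525415e+01,
       -6.40361197e-02,  4.38436959e-02,  1.83482834e-04]), 'tool_pos': array([0.25163509, 0.59874514, 0.24044033]), 'tool_rot': array([-177.28029897,   89.88846105, -110.06912425]), 'force': array([ 0.66231488,  0.69281837, -0.23196096]), 'wrist_torque': array([0.00966339, 0.0290858 , 0.00430744]), 'grip_width': 0.08680293891085346}
top {'fx': 469.0398572767584, 'fy': 469.0398572767584, 'cx': 322.88476531883265, 'cy': 199.25941703330395, 'xyz': array([ 0.27141321, -0.03348157,  1.65030474]), 'attitude': array([-171.05997189,    0.45216866,  -88.49360231])}
top collector 0.7 [278. 201.] 4421 [0.515 0.135 0.072] [114. 110. 104.] [ 0.391  0.016 -0.01 ] [0.659 0.263 0.088]
top collector 0.45 [387. 148.] 466 [ 0.723 -0.25   0.016] [148. 143. 13
[... 1507 characters left out ...]
_center 0.96 [213. 365.] 5302 [ 0.716 -0.484  0.011] [ 49. 113. 110.] [ 0.597 -0.582 -0.004] [ 0.814 -0.375  0.039]
scene wheel_top 0.87 [370. 194.] 5373 [0.551 0.099 0.07 ] [117. 114. 109.] [ 0.303  0.011 -0.005] [0.649 0.36  0.082]
scene polish_a_mid 0.72 [430. 164.] 128 [0.503 0.406 0.033] [97. 91. 82.] [0.491 0.395 0.001] [0.516 0.415 0.082]
scene remover_mid 0.97 [473. 162.] 1271 [0.669 0.408 0.097] [118. 115. 110.] [ 0.426  0.392 -0.004] [0.691 0.83  0.191]
scene bowl_mid 0.67 [436. 174.] 183 [0.56  0.382 0.033] [72. 59. 52.] [0.538 0.37  0.   ] [0.575 0.399 0.083]
scene bowl_mid 0.56 [314. 299.] 1040 [ 0.708 -0.241  0.019] [148. 143. 134.] [ 0.676 -0.293  0.001] [ 0.763 -0.205  0.037]
```

View pics/top0.png

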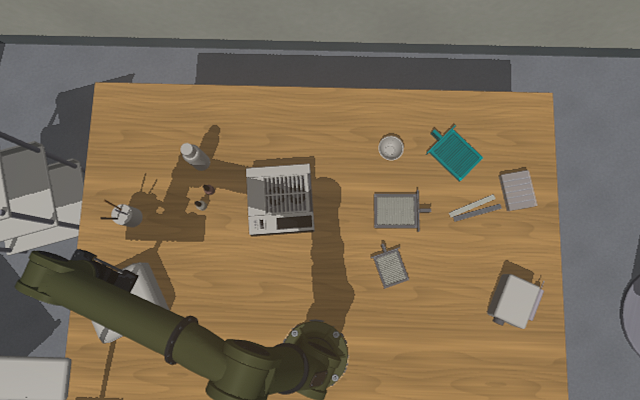

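View pics/scene0.png

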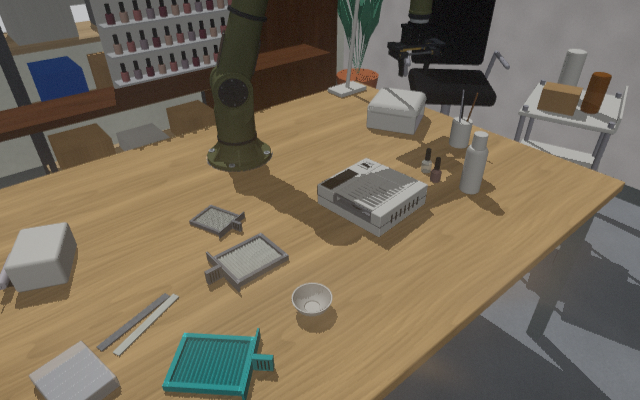

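The top view shows the collector at (280,200). There are three cassette look-alikes: turquoise at (454,153), small grey at (390,269) and large grey at (400,208). The description fits the **large grey one at (400,208)**, which is (246,261) in the scene view. Next I'll check it in a close crop and fit poses.

```bash
cat >> h.py <<'E'
def deltas(target, yaw=None):
    s=monitor.get_obs(); T=rot(s['tool_rot'])
    return (T.T@(np.array(target)-s['tool_pos'])).round(4)
E
python3 - <<'E'
from h import *
s=monitor.get_obs(); print(rot(s['tool_rot']).round(3))
for c in ['top','scene']:
    z=np.load(c+'0.npz'); X=cloud(camera_model(c),z['d'])
    x,y,h=X[...,0],X[...,1],X[...,2]
    def fit(k,n):
        k=cv2.morphologyEx(k.astype(np.uint8),cv2.MORPH_OPEN,np.ones((3,3)))>0
        P=X[k]; r=cv2.minAreaRect((P[:,:2]*1000).astype(np.float32)); print(c,n,k.sum(),np.round(r[0],1),np.round(r[1],1),round(r[2],1),'z',np.percentile(P[:,2],[5,50,95]).round(4))
    box=(x>.38)&(x<.67)&(y>0)&(y<.28)
    fit(box&(h>.064)&(h<.09),'coll')
    b=(x>.42)&(x<.6)&(y>-.41)&(y<-.18)
    fit(b&(h>.008)&(h<.045),'cass'); fit(b&(h>.021)&(h<.045),'cap+fin'); fit(b&(y>-.33)&(h>.008)&(h<.045),'slab')
    fit((x>.42)&(x<.6)&(y>.0)&(y<-.18)|(b&(h<.003)),'tbl')
p=np.load('scene0.npz')['p'][215:300,185:310]; q=np.load('top0.npz')['p'][150:250,230:440]
a=cv2.resize(p,None,fx=4,fy=4,interpolation=2); b=cv2.resize(q,(500,238),interpolation=2)
cv2.imwrite('pics/c1.png',np.vstack([a,b])[...,::-1])
E
```

```text
[[ 0.    -0.922  0.387]
 [ 0.     0.387  0.922]
 [-1.    -0.     0.   ]]
top coll 2822 [517.1 136. ] [233.3 220.6] 5.7 z [0.067  0.0732 0.0793]
top cass 648 [ 495.4 -290.4] [119.  193.8] 1.1 z [0.009 0.015 0.031]
top cap+fin 52 [ 495.5 -365.2] [11.2 44.2] 0.3 z [0.0233 0.0331 0.0392]
top slab 420 [ 494.8 -257.7] [119.1 128.2] 0.8 z [0.0089 0.0135 0.0206]
top tbl 996 [ 510.  -295.2] [229.2 179.3] 89.9 z [-0.0081 -0.0021  0.0022]
scene coll 3113 [522.8 133.5] [233.  226.2] 5.2 z [0.067  0.0724 0.0757]
scene cass 1781 [ 500.4 -292. ] [144.8 195.9] 1.4 z [0.0085 0.0128 0.0292]
scene cap+fin 172 [ 526.4 -366.5] [95.7 43.8] 3.7 z [0.0224 0.0296 0.0361]
scene slab 1231 [ 497.8 -262.7] [124.5 137.1] 1.4 z [0.0085 0.0116 0.0163]
scene tbl 2202 [ 510.1 -295. ] [229.8 179.6] 90.0 z [-0.0036 -0.0013  0.0012]
```

View pics/c1.png

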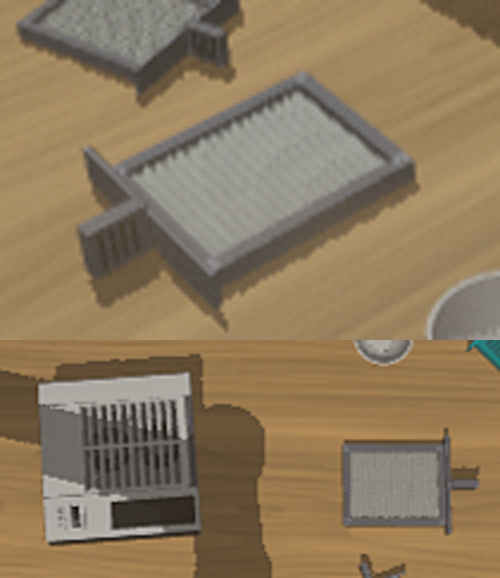

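The crop confirms the choice: a full-size grey frame with white pleats, a wide cap and a fin towards -y. The collector is yawed about 5.5° and the cassette about 1°. I'll move over the slot side for a wrist view.

Request:
{"api": "step_arm", "payload": {"deltas": [[1, -0.06, -0.04, -0.04, 5], [1, -0.11, -0.5075, -0.491, 66], [1, -0.11, -0.5075, -0.491, 66], [1, -0.11, -0.5075, -0.491, 66], [1, -0.11, -0.5075, -0.491, 66], [1, -0.11, -0.5075, -0.491, 66], [1, -0.11, -0.5075, -0.491, 66], [1, -0.11, -0.5075, -0.491, 66], [1, -0.11, -0.5075, -0.491, 66], [1, -0.11, -0.5075, -0.491, 66], [1, -0.11, -0.5075, -0.491, 66], [1, -0.11, -0.5075, -0.491, 66]], "newtons": 40}}

```text
time_s: 2.2
tool_pos: [0.53, -0.0535, 0.3524]
tool_rot: [-11.1, 89.9, -10.1]
force: [0.6, 1.1, -0.1]
grip_width: 0.0872
```

Request:
{"api": "step_arm", "payload": {"deltas": [[1, 0, 0, 0, 0], [1, 0, 0, 0, 0], [1, 0, 0, 0, 0]]}}

```text
time_s: 2.58
tool_pos: [0.5292, -0.0483, 0.3514]
tool_rot: [114.2, 90.0, 115.6]
force: [0.3, 0.1, 0.6]
grip_width: 0.0869
```

Run:
```python
from h import *
s=monitor.get_obs(); print(s['tool_pos'],s['tool_rot'],s['force']); print(rot(s['tool_rot']).round(3))
m=camera_model('wrist'); print(m)
p,d=read_camera('wrist'); np.savez('w1.npz',p=p,d=d); cv2.imwrite('pics/w1.png',p[...,::-1])
X=cloud(m,d); print(X[::100,::160].round(3).tolist())
```

```text
[ 0.52923612 -0.04826491  0.35140615] [114.21115874  89.95333553 115.58472851] [0.27998134 0.11421748 0.62738689]
[[-0.    -0.024  1.   ]
 [ 0.001  1.     0.024]
 [-1.     0.001 -0.   ]]
{'fx': 276.9947447799142, 'fy': 276.9947447799142, 'cx': 317.1287192217426, 'cy': 196.92201500771753, 'xyz': array([0.52840354, 0.01996445, 0.49609467]), 'attitude': array([1.65619143e+02, 9.48667931e-02, 1.36354756e+00])}
[[[0.028, 0.199, 0.002], [0.278, 0.204, 0.002], [0.528, 0.186, 0.065], [0.777, 0.216, 0.0]], [[0.051, 0.046, 0.058], [0.262, 0.056, 0.003], [0.531, 0.059, 0.046], [0.802, 0.069, 0.001]], [[-0.055, -0.127, 0.002], [0.24, -0.12, 0.001], [0.536, -0.113, 0.001], [0.832, -0.106, 0.0]], [[0.462, -0.017, 0.445], [0.481, -0.033, 0.422], [0.53, -0.024, 0.433], [0.572, -0.023, 0.433]]]
```

View pics/w1.png

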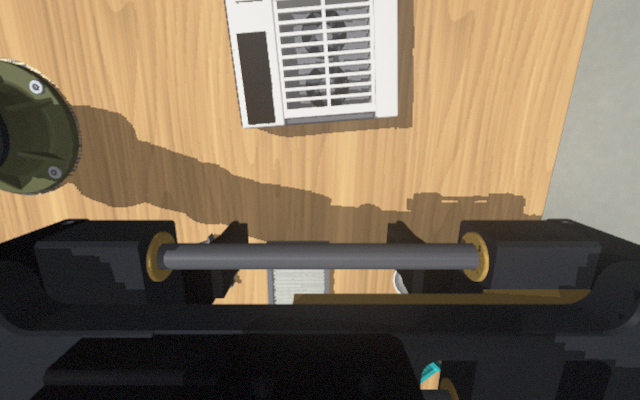

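Request:
{"api": "step_arm", "payload": {"deltas": [[1, 0, -0.06, 0, 0], [1, 0, -0.12, 0, 0], [1, 0, -0.12, 0, 0], [1, 0, -0.12, 0, 0]]}}

```text
time_s: 3.12
tool_pos: [0.5322, -0.1686, 0.3514]
tool_rot: [92.3, 89.9, 93.5]
force: [0.1, 0.4, 0.4]
grip_width: 0.087
```

```bash
cat > fit.py <<'E'
from h import *
def fit(X,k,n):
    k=cv2.morphologyEx(k.astype(np.uint8),cv2.MORPH_OPEN,np.ones((3,3)))>0
    P=X[k]; r=cv2.minAreaRect((P[:,:2]*1000).astype(np.float32)); print(n,k.sum(),np.round(r[0],1),np.round(r[1],1),round(r[2],2),'z',np.percentile(P[:,2],[5,50,95]).round(4))
def look(n):
    s=monitor.get_obs(); m=camera_model('wrist'); p,d=read_camera('wrist')
    np.savez(n+'.npz',p=p,d=d); cv2.imwrite(f'pics/{n}.png',p[...,::-1]); print(s['time_s'],s['tool_pos'].round(4),s['tool_rot'].round(2),s['force'].round(1),s['grip_width'])
    return p,d,cloud(m,d),m
E
python3 - <<'E'
from fit import *
p,d,X,m=look('w2')
np.save('w2X.npy',X)
x,y,h=X[...,0],X[...,1],X[...,2]
box=(x>.37)&(x<.68)&(y>0)&(y<.29)
fit(X,box&(h>.066)&(h<.078),'top'); fit(X,box&(h>.06)&(h<.09),'top2'); fit(X,box&(h>.035)&(h<.09),'all')
fit(X,box&(h>.0765)&(h<.09)&(y>.1),'wheel')
for r in regions_of('wrist','wheel_top'): print('wheel',r['p'],r['pixel'],r['pixels'].sum(), np.median(X[r['pixels']],0))
c=p[0:150,200:440]; cv2.imwrite('pics/w2c.png',cv2.resize(c,None,fx=3.3,fy=3.3,interpolation=2)[...,::-1])
E
```

```text
3.125 [ 0.5322 -0.1686  0.3514] [92.25 89.93 93.54] [0.1 0.4 0.4] 0.08698385647773266
top 4014 [528.4  44.9] [232.5  45.2] 4.08 z [0.0693 0.0748 0.0767]
top2 5051 [527.8  41.1] [234.8  47.6] 1.43 z [0.0684 0.0751 0.0784]
all 6667 [527.3  50.8] [232.9  52. ] 5.6 z [0.042  0.0743 0.0783]Traceback (most recent call last):
  File "<stdin>", line 7, in <module>
  File "fit.py", line 4, in fit
    P=X[k]; r=cv2.minAreaRect((P[:,:2]*1000).astype(np.float32)); print(n,k.sum(),np.round(r[0],1),np.round(r[1],1),round(r[2],2),'z',np.percentile(P[:,2],[5,50,95]).round(4))
                                                                                                                                      ~~~~~~~~~~~~~^^^^^^^^^^^^^^^^^^
    return _quantile_unchecked(
        a, q, axis, out, overwrite_input, method, keepdims, weights)
    return _ureduce(a,
                    func=_quantile_ureduce_func,
    ...<5 lines>...
                    overwrite_input=overwrite_input,
                    method=method)
    r = func(a, **kwargs)
    result = _quantile(arr,
                       quantiles=q,
    ...<2 lines>...
                       out=out,
                       weights=wgt)
    slices_having_nans = np.isnan(arr[-1, ...])
                                  ~~~^^^^^^^^^
IndexError: index -1 is out of bounds for axis 0 with size 0
```

Request:
{"api": "step_arm", "payload": {"deltas": [[1, 0, -0.06, -0.01, 0], [1, 0, -0.12, -0.03, 0], [1, 0, -0.18, -0.03, 0], [1, 0, -0.24, -0.03, 0], [1, 0, -0.26, -0.03, 0], [1, 0, -0.26, -0.03, 0], [1, 0, -0.26, -0.03, 0]]}}

```text
time_s: 4.05
tool_pos: [0.5091, -0.4281, 0.3514]
tool_rot: [68.8, 89.9, 70.2]
force: [0.3, 0.3, 0.0]
grip_width: 0.087
```

Run:
```python
from fit import *
p,d,X,m=look('w3')
np.save('w3X.npy',X)
x,y,h=X[...,0],X[...,1],X[...,2]
b=(x>.41)&(x<.6)&(y>-.42)&(y<-.18)
fit(X,b&(h>.008)&(h<.045),'cass'); fit(X,b&(h>.022)&(h<.045),'cap+fin'); fit(X,b&(y>-.355)&(h>.01)&(h<.045),'slab')
fit(X,b&(h>.022)&(h<.045)&(y<-.377),'fin')
fit(X,b&(h>.022)&(h<.045)&(y>-.375),'cap')
```

```text
4.05 [ 0.5091 -0.4281  0.3514] [68.76 89.89 70.17] [0.3 0.3 0. ] 0.08704583848676324
cass 8150 [ 498.3 -290.2] [144.2 193.2] 1.66 z [0.0102 0.0135 0.0286]
cap+fin 469 [ 500.4 -365.5] [144.3  42.6] 1.41 z [0.0282 0.0303 0.0381]
slab 7501 [ 497.9 -273.7] [144.2 160.2] 1.66 z [0.0107 0.0136 0.019 ]
fin 56 [ 500.7 -381.9] [11.4  9.6] 1.34 z [0.0358 0.0373 0.0383]
cap 405 [ 500.3 -359.1] [144.3  29.9] 1.41 z [0.0281 0.0299 0.0381]
```

The wrist fit puts the cassette yaw at about 1.5°, which the tool already matches. The fin grip point is about (0.5005, -0.370), and two fits agree on it. Going down.

Request:
{"api": "step_arm", "payload": {"deltas": [[1, 0.06, 0.03, -0.004, 0], [1, 0.12, 0.058, -0.007, 0], [1, 0.18, 0.058, -0.007, 0], [1, 0.22, 0.058, -0.007, 0], [1, 0.26, 0.058, -0.007, 0], [1, 0.285, 0.058, -0.007, 0], [1, 0.305, 0.058, -0.007, 0], [1, 0.32, 0.058, -0.007, 0], [1, 0.327, 0.058, -0.007, 0], [1, 0.327, 0.058, -0.007, 0], [1, 0.327, 0.058, -0.007, 0]]}}

```text
time_s: 5.48
tool_pos: [0.4998, -0.3732, 0.0254]
tool_rot: [-29.6, 89.9, -28.4]
force: [-0.1, 0.3, -0.1]
grip_width: 0.087
```

Request:
{"api": "step_arm", "payload": {"deltas": [[-1, 0, 0, 0, 0], [-1, 0, 0, 0, 0], [-1, 0, 0, 0, 0], [-1, 0, 0, 0, 0], [-1, 0, 0, 0, 0], [-1, 0, 0, 0, 0], [-1, 0, 0, 0, 0], [-1, 0, 0, 0, 0]], "newtons": 50}}

```text
time_s: 6.48
tool_pos: [0.4993, -0.3727, 0.0246]
tool_rot: [6.3, 90.0, 7.5]
force: [-0.3, -0.5, -0.6]
grip_width: 0.015
```

Run:
```python
from fit import *
print(monitor.get_obs()['grip_width'])
def edge(a,b,lo,hi,w,f):
    A=[];B=[]
    for t in np.arange(lo,hi,w):
        k=(a>=t)&(a<t+w)
        if k.sum()>3: A.append(t+w/2);B.append(f(b[k]))
    A=np.array(A);B=np.array(B)
    for _ in range(4):
        c=np.polyfit(A,B,1);r=abs(B-np.polyval(c,A));g=r<max(2*np.median(r),.0008);A,B=A[g],B[g]
    return c,len(A),r[g].std()
# w1 cloud needs camera pose at that time
m1=dict(fx=276.9947,fy=276.9947,cx=317.1287,cy=196.922,xyz=[.52840354,.01996445,.49609467],attitude=[165.619143,.0948667931,1.36354756])
X1=cloud(m1,np.load('w1.npz')['d'])
for n,X,ymax in [('w1',X1,.17),('w2',np.load('w2X.npy'),.065)]:
    P=X.reshape(-1,3); P=P[(P[:,2]>.068)&(P[:,2]<.08)&(P[:,0]>.37)&(P[:,0]<.68)&(P[:,1]>-.02)]
    f,nf,rf=edge(P[:,0],P[:,1],.42,.63,.004,np.min); l,nl,rl=edge(P[:,1],P[:,0],.045,ymax,.004,np.min); r,nr,rr=edge(P[:,1],P[:,0],.045,ymax,.004,np.max)
    print(n,'front',np.degrees(np.arctan(f[0])),nf,rf,'L',-np.degrees(np.arctan(l[0])),nl,rl,'R',-np.degrees(np.arctan(r[0])),nr,rr)
    def inter(f,s): # y=f0 x+f1 ; x=s0 y+s1
        y=(f[0]*s[1]+f[1])/(1-f[0]*s[0]); return np.array([s[0]*y+s[1],y])
    a,b=inter(f,l),inter(f,r); print(' corners',a.round(4),b.round(4),np.linalg.norm(b-a), 'z',np.median(P[:,2]))
    th=np.arctan2(*(b-a)[::-1]); print(' yaw',np.degrees(th),'mouth',((a+b)/2+.015*np.array([np.cos(th),np.sin(th)])).round(4))
X=np.load('w3X.npy');P=X.reshape(-1,3);P=P[(P[:,2]>.009)&(P[:,2]<.022)&(P[:,0]>.42)&(P[:,0]<.6)&(P[:,1]>-.4)&(P[:,1]<-.17)]
l=edge(P[:,1],P[:,0],-.33,-.2,.004,np.min);r=edge(P[:,1],P[:,0],-.33,-.2,.004,np.max);e=edge(P[:,0],P[:,1],.45,.55,.004,np.max)
print('cass L',-np.degrees(np.arctan(l[0][0])),np.polyval(l[0],-.268),'R',-np.degrees(np.arctan(r[0][0])),np.polyval(r[0],-.268),'end',np.degrees(np.arctan(e[0][0])),np.polyval(e[0],.498))
```

```text
0.014955458135589498
w1 front 5.737809015715271 52 0.000204921057917061 L 5.650502689899227 24 0.00023747723701112705 R 6.729706069492408 27 0.00021239990957541433
 corners [0.4178 0.015 ] [0.6465 0.0379] 0.2298367904060623 z 0.075317242302198
 yaw 5.737809015715274 mouth [0.5471 0.028 ]
w2 front 5.772625053847037 52 0.00017464796518122503 L -82.90957898913807 6 0.01965886364937569 R 5.824463624745328 5 6.148211162241935e-05
 corners [-1.213  -0.1506] [0.6456 0.0373] 1.86813669799659 z 0.07522672710871137
 yaw 5.772625053847037 mouth [-0.2688 -0.0552]
cass L 1.1968194361154558 0.4383883086601743 R 1.2439437762774395 0.5571538345007957 end 1.4552492491696454 -0.19404700787110538
```

Request:
{"api": "step_arm", "payload": {"deltas": [[-1, -0.01, 0, 0, 0], [-1, -0.03, 0, 0, 0], [-1, -0.05, 0, 0, 0], [-1, -0.08, 0, 0, 0], [-1, -0.11, 0, 0, 0], [-1, -0.12, 0, 0, 0], [-1, -0.12, 0, 0, 0], [-1, -0.12, 0, 0, 0]]}}

```text
time_s: 7.48
tool_pos: [0.4988, -0.3721, 0.1434]
tool_rot: [141.9, 89.9, 143.1]
force: [-0.6, 0.6, -2.0]
grip_width: 0.0117
```

Run:
```python
from fit import *
p,d,X,m=look('w4'); np.save('w4X.npy',X)
x,y,h=X[...,0],X[...,1],X[...,2]
p2,d2=read_camera('scene'); X2=cloud(camera_model('scene'),d2)
for n,Y in (('w',X),('s',X2)):
    k=(Y[...,0]>.40)&(Y[...,0]<.62)&(Y[...,1]>-.42)&(Y[...,1]<-.17)&(Y[...,2]>.08)&(Y[...,2]<.2)
    fit(Y,k,n)
    j=k&(abs(Y[...,0]-.5)<.045)&(Y[...,1]>-.33)&(Y[...,1]<-.21)
    P=Y[j]; A=np.c_[P[:,:2]-[.5,-.27],np.ones(len(P))]; print('plane',np.linalg.lstsq(A,P[:,2],rcond=None)[0],len(P))
cv2.imwrite('pics/w4c.png',np.hstack([cv2.resize(p,(400,250)),cv2.resize(p2[180:300,150:342],(400,250))])[...,::-1])
```

```text
7.475 [ 0.4988 -0.3721  0.1434] [141.93  89.89 143.14] [-0.6  0.6 -2. ] 0.011722177954764282
w 53064 [ 510.8 -313.2] [155.6 171.8] 78.81 z [0.1273 0.1306 0.1545]
plane [-0.00272303 -0.00480879  0.12938604] 29020
s 2084 [ 512.7 -301. ] [131.  237.9] 12.02 z [0.1202 0.1276 0.1523]
plane [ 0.00149247 -0.00317376  0.12661177] 862
```

View pics/w4c.png

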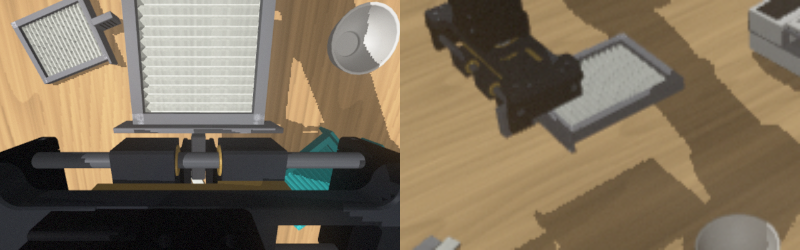

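Run:
```python
from fit import *
s=monitor.get_obs();X=np.load('w4X.npy');P=X.reshape(-1,3)
print(rot(s['tool_rot']).round(4))
k=(P[:,2]>.127)&(P[:,2]<.145)&(P[:,0]>.4)&(P[:,0]<.6)&(P[:,1]>-.345)&(P[:,1]<-.19); P1=P[k]
L=[];Rr=[];T=np.arange(-.33,-.205,.004)
for t in T:
    q=P1[(P1[:,1]>=t)&(P1[:,1]<t+.004)]; L.append(q[:,0].min());Rr.append(q[:,0].max())
L=np.array(L);Rr=np.array(Rr); print((Rr-L).round(4)[::4])
mid=(L+Rr)/2; c=np.polyfit(T+.002,mid,1); print('yaw L,R,mid',[-np.degrees(np.arctan(np.polyfit(T,v,1)[0])) for v in (L,Rr,mid)],'mid at -.268',np.polyval(c,-.268))
cap=P[(P[:,2]>.138)&(P[:,2]<.16)&(P[:,0]>.43)&(P[:,0]<.57)&(P[:,1]<-.33)&(P[:,1]>-.36)]
for a,b in ((.44,.46),(.46,.48),(.52,.54),(.54,.56)):
    q=cap[(cap[:,0]>a)&(cap[:,0]<b)]; print('cap',len(q),np.percentile(q[:,1],[1,50,99]).round(4) if len(q) else '',np.median(q[:,2]) if len(q) else '')
print('frame z', np.median(P1[(P1[:,0]<mid.mean()-.055)][:,2]))
```

```text
[[-0.0019 -0.0212  0.9998]
 [ 0.001   0.9998  0.0212]
 [-1.      0.0011 -0.0019]]Traceback (most recent call last):
  File "<stdin>", line 7, in <module>
    return umr_minimum(a, axis, None, out, keepdims, initial, where)
ValueError: zero-size array to reduction operation minimum which has no identity
```

Run:
```python
from fit import *
X=np.load('w4X.npy');P=X.reshape(-1,3)
k=(P[:,2]>.122)&(P[:,2]<.145)&(P[:,0]>.4)&(P[:,0]<.6)&(P[:,1]>-.345); P1=P[k]; ym=P1[:,1].max(); print('ymax',ym)
L=[];Rr=[];T=np.arange(-.335,ym-.008,.004)
for t in T:
    q=P1[(P1[:,1]>=t)&(P1[:,1]<t+.004)]; L.append(q[:,0].min());Rr.append(q[:,0].max())
L=np.array(L);Rr=np.array(Rr); print((Rr-L).round(4)[::4])
mid=(L+Rr)/2; c=np.polyfit(T+.002,mid,1); print('yaw L,R,mid',[-np.degrees(np.arctan(np.polyfit(T,v,1)[0])) for v in (L,Rr,mid)],'mid at -.29',np.polyval(c,-.29))
cap=P[(P[:,2]>.14)&(P[:,2]<.16)&(P[:,0]>.43)&(P[:,0]<.57)&(P[:,1]<-.33)&(P[:,1]>-.36)]
for a,b in ((.44,.46),(.46,.48),(.52,.54),(.54,.56)):
    q=cap[(cap[:,0]>a)&(cap[:,0]<b)]; print('cap',len(q),np.percentile(q[:,1],[1,50,99]).round(4) if len(q) else '',np.median(q[:,2]) if len(q) else '')
print('frame z', np.median(P1[(P1[:,0]<mid.mean()-.055)][:,2]))
```

```text
ymax -0.2409992859449958
[0.1203 0.1204 0.1204 0.1204 0.1204 0.1206]
yaw L,R,mid [np.float64(1.2724662607260948), np.float64(0.9219170934119303), np.float64(1.0972019461346365)] mid at -.29 0.49776630293420115
cap 444 [-0.3499 -0.3464 -0.3446] 0.14631846465777
cap 440 [-0.3493 -0.3461 -0.3443] 0.14632561966679264
cap 428 [-0.3481 -0.3449 -0.3431] 0.1461489858457981
cap 431 [-0.3476 -0.3444 -0.3426] 0.146099103162808
frame z 0.1345400185641613
```

Request:
{"api": "step_arm", "payload": {"deltas": [[-1, 0, 0.03, 0.01, -1], [-1, 0, 0.07, 0.03, -2.5], [-1, 0, 0.11, 0.045, -4], [-1, 0, 0.15, 0.06, -4.6], [-1, 0.02, 0.18, 0.07, -4.6], [-1, 0.04, 0.191, 0.0725, -4.6], [-1, 0.06, 0.191, 0.0725, -4.6], [-1, 0.0725, 0.191, 0.0725, -4.6], [-1, 0.0725, 0.191, 0.0725, -4.6], [-1, 0.0725, 0.191, 0.0725, -4.6]]}}

```text
time_s: 8.82
tool_pos: [0.5679, -0.1816, 0.0726]
tool_rot: [-36.9, 89.9, -31.2]
force: [0.3, -0.0, -2.4]
grip_width: 0.0116
```

```bash
cat > chk.py <<'E'
from h import *
s=monitor.get_obs(); T=rot(s['tool_rot']); th=np.radians(5.75)
a=np.array([np.cos(th),np.sin(th)]);b=np.array([-np.sin(th),np.cos(th)])
y=T[:2,1]; c=s['tool_pos'][:2]+.1035*y+.0008*T[:2,2]
d=c-np.array([.5471,.0280]); print(s['time_s'],'yaw',np.degrees(np.arctan2(T[1,2],T[0,2])),'pitch/tilt',T[2,1],T[2,2],'center in mouth frame x,y (mm)',d@a*1e3,d@b*1e3,'tcp',s['tool_pos'],'F tool',(T.T@s['force']).round(1))
E
python3 chk.py
```

```text
8.825 yaw 5.713486811319902 pitch/tilt -0.0006903209195492643 0.0009190837309319133 center in mouth frame x,y (mm) 0.592176485827978 -107.0887555605244 tcp [ 0.56792595 -0.18155607  0.07263915] F tool [ 2.4 -0.1  0.3]
```

Request:
{"api": "step_arm", "payload": {"deltas": [[-1, 0.0018, 0, -0.0005, 0], [-1, 0.0018, 0.01, -0.0005, 0], [-1, 0.0018, 0.02, -0.0005, 0], [-1, 0.0018, 0.028, -0.0005, 0], [-1, 0.0018, 0.034, -0.0005, 0], [-1, 0.0018, 0.04, -0.0005, 0], [-1, 0.0018, 0.046, -0.0005, 0], [-1, 0.0018, 0.052, -0.0005, 0], [-1, 0.0018, 0.052, -0.0005, 0]]}}

```text
time_s: 9.95
tool_pos: [0.5621, -0.1276, 0.0702]
tool_rot: [83.8, 90.0, 89.7]
force: [-0.4, 0.9, -0.9]
grip_width: 0.0117
```

```bash
python3 chk.py
```

```text
9.95 yaw 5.85479620104618 pitch/tilt 0.0007613356089609877 8.272054353669622e-05 center in mouth frame x,y (mm) -0.08531002198682439 -52.86453117455628 tcp [ 0.56207349 -0.12764877  0.07024404] F tool [ 0.9  0.9 -0.3]
```

The nose is in with no lateral force. Continuing.

Request:
{"api": "step_arm", "payload": {"deltas": [[-1, 0, 0.012, 0, 0], [-1, 0, 0.024, 0, 0], [-1, 0, 0.036, 0, 0], [-1, 0, 0.048, 0, 0], [-1, 0, 0.06, 0, 0], [-1, 0, 0.07, 0, 0], [-1, 0, 0.08, 0, 0], [-1, 0, 0.09, 0, 0], [-1, 0, 0.1, 0, 0], [-1, 0, 0.1, 0, 0]]}}

```text
time_s: 11.2
tool_pos: [0.5518, -0.0276, 0.0702]
tool_rot: [95.7, 89.9, 101.6]
force: [1.0, -0.0, -1.2]
grip_width: 0.0113
```

```bash
python3 chk.py
```

```text
11.2 yaw 5.905551107506322 pitch/tilt 0.0008864428333707555 -8.883587573099705e-05 center in mouth frame x,y (mm) -0.3348153002312097 47.7352133138357 tcp [ 0.55183761 -0.02757149  0.07017849] F tool [ 1.2 -0.1  1. ]
```

Advance to contact; 27 mm remain.

Request:
{"api": "step_arm", "payload": {"deltas": [[-1, 0, 0.01, 0, 0], [-1, 0, 0.018, 0, 0], [-1, 0, 0.023, 0, 0], [-1, 0, 0.026, 0, 0], [-1, 0, 0.028, 0, 0], [-1, 0, 0.03, 0, 0], [-1, 0, 0.03, 0, 0], [-1, 0, 0.03, 0, 0]]}}

```text
time_s: 12.2
tool_pos: [0.549, -0.0011, 0.0703]
tool_rot: [-79.5, 89.9, -73.7]
force: [0.5, -5.4, -1.3]
grip_width: 0.0114
```

```bash
python3 chk.py
```

```text
12.2 yaw 5.7228443839698535 pitch/tilt -0.002065581689324289 0.0003844950149320958 center in mouth frame x,y (mm) -0.17856197184240757 74.31572514712995 tcp [ 0.54900133 -0.00113979  0.07028509] F tool [ 1.3 -5.4 -0. ]
```

Contact is 5.4 N at about 74.3 mm, so it is home. Ease down, release and retreat.

Request:
{"api": "step_arm", "payload": {"deltas": [[-1, 0.001, 0.002, 0, 0], [-1, 0.001, 0.002, 0, 0], [0, 0.001, 0, 0, 0], [0, 0.001, 0, 0, 0], [0, 0.001, 0, 0, 0], [0, 0.001, 0, 0, 0], [0, -0.03, -0.002, 0, 0], [0, -0.08, -0.005, 0, 0], [0, -0.14, -0.06, 0, 0], [0, -0.2, -0.11, 0, 0], [0, -0.2, -0.11, 0, 0], [0, -0.2, -0.11, 0, 0]]}}

```text
time_s: 13.7
tool_pos: [0.5609, -0.1112, 0.2725]
tool_rot: [-11.6, 89.7, -6.0]
force: [0.2, -0.3, -0.4]
grip_width: 0.0434
```

Run:
```python
from fit import *
p,d,X,m=look('w5'); np.save('w5X.npy',X)
p2,d2=read_camera('scene'); X2=cloud(camera_model('scene'),d2)
p3,d3=read_camera('top')
cv2.imwrite('pics/w5c.png',np.hstack([cv2.resize(p[:250,160:480],(400,312)),cv2.resize(p2[150:250,300:428],(400,312))])[...,::-1])
th=np.radians(5.75); Rm=np.array([[np.cos(th),-np.sin(th)],[np.sin(th),np.cos(th)]])
for n,Y in(('w',X),('s',X2)):
    q=(Y[...,:2]-np.array([.5471,.028]))@Rm; h=Y[...,2]
    k=(h>.06)&(h<.085)&(abs(q[...,0])<.08)&(q[...,1]<.0)&(q[...,1]>-.06)
    c=k&(h<.075)&(q[...,1]>-.015)
    f=k&(h>.073)&(q[...,1]<-.012)
    for nm,z in(('cap',c),('fin',f)): 
        if z.sum(): print(n,nm,z.sum(),(np.percentile(q[z],[1,50,99],axis=0)*1e3).round(1).tolist(),np.median(h[z]))
```

```text
13.7 [ 0.5609 -0.1112  0.2725] [-11.62  89.74  -6.04] [ 0.2 -0.3 -0.4] 0.04343879191098559
w cap 906 [[-75.9, -6.1], [3.5, -4.1], [76.0, -0.1]] 0.07277382326135548
w fin 340 [[-6.9, -45.4], [-0.1, -28.3], [5.7, -12.4]] 0.08127471794136548
s cap 203 [[-77.7, -12.6], [16.2, -6.2], [78.9, -0.5]] 0.0683429766023873
s fin 57 [[-5.0, -49.4], [3.6, -31.4], [7.6, -13.4]] 0.07887090959637377
```

View pics/w5c.png

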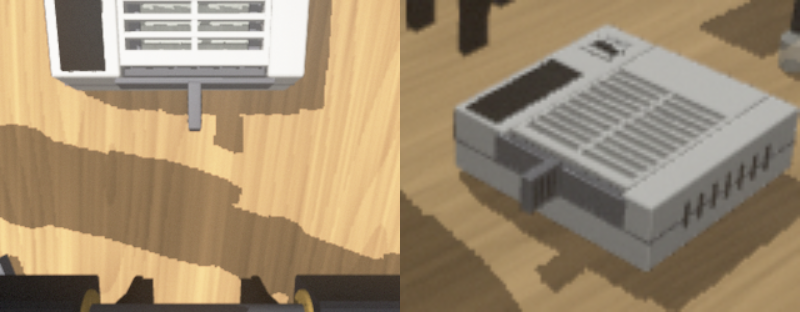

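The cap is flush (inner face at about 0 mm, fin end at -45.4 against a nominal -45) and the cassette is released. Next the wheel.

Request:
{"api": "step_arm", "payload": {"deltas": [[-1, 0, 0.05, -0.02, 0], [-1, 0, 0.1, -0.04, 0], [-1, 0, 0.15, -0.06, 0], [-1, 0.02, 0.2, -0.085, 0], [-1, 0.04, 0.25, -0.11, 0], [-1, 0.07, 0.263, -0.11, 0], [-1, 0.07, 0.263, -0.11, 0], [-1, 0.07, 0.263, -0.11, 0], [-1, 0.07, 0.263, -0.11, 0]]}}

```text
time_s: 14.98
tool_pos: [0.4249, 0.1413, 0.2012]
tool_rot: [21.9, 89.9, 27.6]
force: [-1.2, 0.9, 0.1]
grip_width: 0.0004
```

```bash
cat > wh.py <<'E'
import sys
from fit import *
n=sys.argv[1]
p,d,X,m=look(n); np.save(n+'X.npy',X)
th=np.radians(5.75); Rm=np.array([[np.cos(th),-np.sin(th)],[np.sin(th),np.cos(th)]])
A=np.array(m['attitude']);A=A if A.shape==(3,3) else rot(A)
W=np.r_[np.array([.5471,.028])+Rm@np.array([-.098,.175]),.081]; print('wheel pred',W)
c=A.T@(W-np.array(m['xyz'])); u=m['fx']*c[0]/c[2]+m['cx'];v=m['fy']*c[1]/c[2]+m['cy']; print('px',u,v)
q=(X[...,:2]-np.array([.5471,.028]))@Rm-np.array([-.098,.175])
k=(X[...,2]>.0795)&(X[...,2]<.087)&(abs(q)<.03).all(-1)
if k.sum(): print('crown pts',k.sum(),(np.percentile(q[k],[2,50,98],axis=0)*1e3).round(1).tolist(),np.percentile(X[k][:,2],[50,98]))
s=monitor.get_obs();t=(s['tool_pos'][:2]-W[:2])@Rm; print('tcp rel wheel (collector x,y mm)',t*1e3)
u,v=int(np.clip(u,60,579)),int(np.clip(v,40,359))
cv2.imwrite(f'pics/{n}c.png',cv2.resize(p[v-40:v+40,u-60:u+60],None,fx=5,fy=5,interpolation=2)[...,::-1])
E
python3 wh.py w6
```

```text
14.975 [0.4249 0.1413 0.2012] [21.87 89.91 27.58] [-1.2  0.9  0.1] 0.0003912811714334552
wheel pred [0.43206017 0.19230106 0.081     ]
px 329.5025628841777 145.799318439675
crown pts 299 [[-15.5, -11.6], [-0.5, -0.2], [12.7, 11.7]] [0.08112975 0.08374176]
tcp rel wheel (collector x,y mm) [-12.32300904 -49.97813915]
```

View pics/w6c.png

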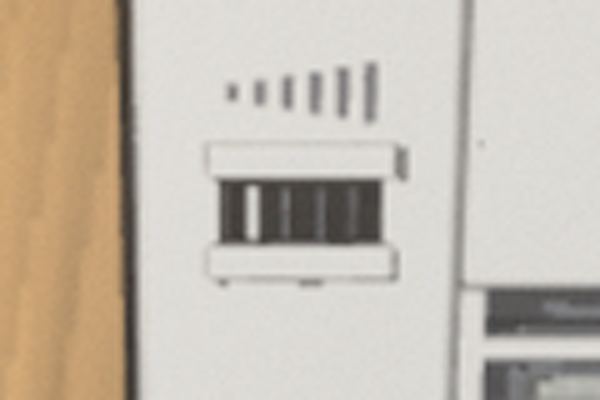

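The white line is at crop (252,212), near the low end at roughly 0.3 rad. The wheel lies about 2 mm towards -y of the prediction. Descending to just above the crown.

Request:
{"api": "step_arm", "payload": {"deltas": [[-1, 0.02, 0.03, 0.003, 0], [-1, 0.05, 0.048, 0.003, 0], [-1, 0.075, 0.048, 0.003, 0], [-1, 0.09, 0.048, 0.003, 0], [-1, 0.097, 0.048, 0.003, 0], [-1, 0.097, 0.048, 0.003, 0], [-1, 0.097, 0.048, 0.003, 0]]}}

```text
time_s: 15.9
tool_pos: [0.4227, 0.1901, 0.1041]
tool_rot: [33.8, 89.9, 39.5]
force: [0.4, 0.1, -0.3]
grip_width: 0.0002
```

Request:
{"api": "step_arm", "payload": {"deltas": [[-1, 0.0015, 0, 0, 0], [-1, 0.003, 0, 0, 0], [-1, 0.004, 0, 0, 0], [-1, 0.004, 0, 0, 0]]}}

```text
time_s: 16.4
tool_pos: [0.4222, 0.1901, 0.0997]
tool_rot: [42.1, 90.0, 47.9]
force: [0.3, 0.8, 4.4]
grip_width: 0.0002
```

```bash
python3 wh.py w7
```

```text
16.4 [0.4222 0.1901 0.0997] [42.05 89.97 47.86] [0.3 0.8 4.4] 0.00021297265115373786
wheel pred [0.43206017 0.19230106 0.081     ]
px 332.09860512307523 235.41399556200344
crown pts 103 [[-17.5, 8.6], [-8.3, 9.8], [14.8, 11.3]] [0.08383271 0.08683988]
tcp rel wheel (collector x,y mm) [-9.99568946 -1.21762629]
```

Request:
{"api": "step_arm", "payload": {"deltas": [[-1, 0.0003, 0, 0.004, 0], [-1, 0.0003, 0, 0.008, 0], [-1, 0.0003, 0, 0.012, 0], [-1, 0.0003, 0, 0.016, 0], [-1, 0.0003, 0, 0.02, 0]]}}

```text
time_s: 17.08
tool_pos: [0.4424, 0.1922, 0.0993]
tool_rot: [35.0, 90.0, 40.8]
force: [-0.3, 0.1, 7.1]
grip_width: 0.0005
```

Request:
{"api": "step_arm", "payload": {"deltas": [[-1, -0.012, 0, 0, 0], [-1, -0.05, -0.048, -0.01, 0], [-1, -0.09, -0.048, -0.02, 0], [-1, -0.09, -0.048, -0.02, 0], [-1, -0.09, -0.048, -0.02, 0]]}}

```text
time_s: 17.7
tool_pos: [0.4265, 0.1423, 0.1886]
tool_rot: [145.9, 90.0, 151.7]
force: [0.1, 1.0, -1.2]
grip_width: 0.0004
```

```bash
python3 wh.py w8
python3 - <<'E'
import cv2,numpy as np
im=cv2.imread('pics/w8c.png').astype(int).sum(2)//3
r=im[205:222].mean(0); print(r[200:400:5].round().astype(int).tolist())
E
```

```text
17.7 [0.4265 0.1423 0.1886] [145.87  89.98 151.7 ] [ 0.1  1.  -1.2] 0.00035756833403485566
wheel pred [0.43206017 0.19230106 0.081     ]
px 328.4942394872246 147.68700317586047
crown pts 334 [[-13.4, -11.2], [0.4, -1.0], [14.9, 10.3]] [0.0809265  0.08334282]
tcp rel wheel (collector x,y mm) [-10.83157973 -49.28115017]
[218, 221, 211, 150, 101, 80, 69, 67, 63, 77, 95, 80, 68, 69, 70, 67, 78, 98, 88, 71, 70, 70, 69, 68, 84, 104, 83, 66, 68, 65, 88, 141, 168, 148, 90, 60, 88, 155, 208, 219]
```

View pics/w8c.png

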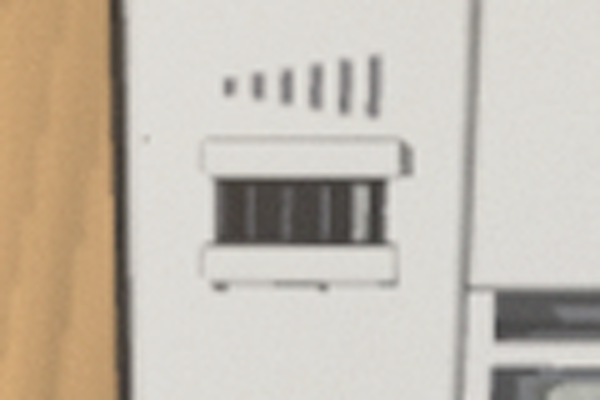

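The line is now near the far end at crop (360,212), roughly 1.4 rad. One more stroke to the stop.

Request:
{"api": "step_arm", "payload": {"deltas": [[-1, 0.03, 0.03, 0.002, 0], [-1, 0.06, 0.048, 0.002, 0], [-1, 0.08, 0.048, 0.002, 0], [-1, 0.085, 0.048, 0.002, 0], [-1, 0.0885, 0.048, 0.002, 0], [-1, 0.0895, 0.048, 0.002, 0], [-1, 0.0895, 0.048, 0.002, 0]]}}

```text
time_s: 18.62
tool_pos: [0.4244, 0.1899, 0.1001]
tool_rot: [29.6, 90.0, 35.4]
force: [-0.9, -2.7, 2.3]
grip_width: 0.0006
```

Request:
{"api": "step_arm", "payload": {"deltas": [[-1, 0.0003, 0, 0.004, 0], [-1, 0.0003, 0, 0.008, 0], [-1, 0.0003, 0, 0.012, 0], [-1, 0.0003, 0, 0.016, 0], [-1, 0.0003, 0, 0.02, 0]]}}

```text
time_s: 19.25
tool_pos: [0.4445, 0.1925, 0.0995]
tool_rot: [31.6, 89.9, 37.4]
force: [-0.2, -0.1, -0.4]
grip_width: 0.0005
```

Request:
{"api": "step_arm", "payload": {"deltas": [[-1, -0.012, 0, 0, 0], [-1, -0.05, -0.048, -0.01, 0], [-1, -0.09, -0.048, -0.02, 0], [-1, -0.09, -0.048, -0.02, 0], [-1, -0.09, -0.048, -0.02, 0]]}}

```text
time_s: 19.88
tool_pos: [0.4288, 0.1426, 0.1891]
tool_rot: [53.1, 90.0, 58.9]
force: [-0.9, -1.1, -0.4]
grip_width: 0.0005
```

```bash
python3 wh.py w9
python3 - <<'E'
from h import *
im=cv2.imread('pics/w9c.png').astype(int).sum(2)//3
r=im[205:222].mean(0); print(r[200:400:5].round().astype(int).tolist())
p,d=read_camera('scene'); a=np.load('scene0.npz')['p']
df=abs(p.astype(int)-a).sum(2)>60
for n,(u,v) in dict(bowl=(312,300),pol=(430,166),rem=(473,162)).items(): print(n,df[v-15:v+15,u-15:u+15].mean())
w=cv2.imread('pics/w9c.png'); 
cv2.imwrite('pics/w9d.png',np.hstack([w,cv2.resize(p[100:300,250:500],(200,160))[..., ::-1].repeat(1,0) if 0 else cv2.resize(p[120:320,280:380],(200,400))[...,::-1]]))
E
```

```text
19.875 [0.4288 0.1426 0.1891] [53.08 89.96 58.91] [-0.9 -1.1 -0.4] 0.0005186504190481753
wheel pred [0.43206017 0.19230106 0.081     ]
px 325.83752583238044 147.6849220192089
crown pts 324 [[-14.3, -12.1], [-0.3, -0.4], [14.5, 10.3]] [0.08100873 0.08343477]
tcp rel wheel (collector x,y mm) [ -8.58451297 -49.25212723]
[218, 218, 222, 208, 110, 58, 65, 64, 77, 100, 83, 67, 68, 66, 69, 87, 105, 83, 69, 69, 69, 67, 76, 93, 85, 71, 68, 68, 65, 78, 99, 89, 72, 64, 77, 126, 153, 151, 194, 220]
bowl 0.0
pol 0.12
rem 0.12
```

View pics/w9d.png

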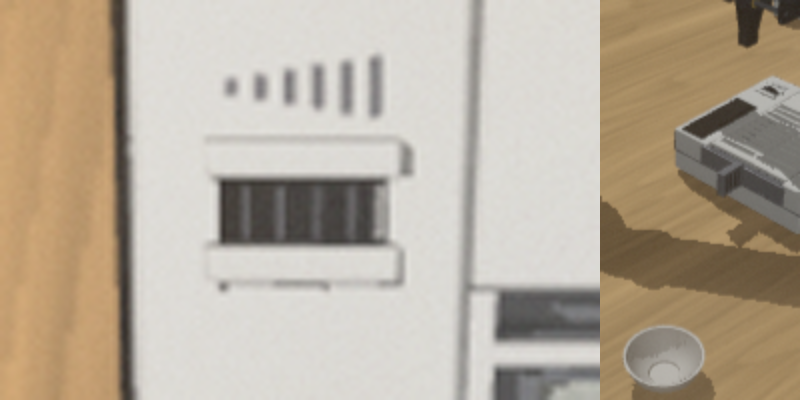

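The line is at the far end at crop (380,212), about 1.65 rad by geometry. The last stroke ended lightly loaded, so I'll do one firmer stroke to make sure it reaches the stop.

Request:
{"api": "step_arm", "payload": {"deltas": [[-1, 0.03, 0.03, 0, 0], [-1, 0.06, 0.048, 0, 0], [-1, 0.08, 0.048, 0, 0], [-1, 0.085, 0.048, 0, 0], [-1, 0.089, 0.048, 0, 0], [-1, 0.0908, 0.048, 0, 0], [-1, 0.0908, 0.048, 0, 0]]}}

```text
time_s: 20.85
tool_pos: [0.4242, 0.1899, 0.0998]
tool_rot: [131.1, 90.0, 136.9]
force: [-3.8, -2.5, 7.5]
grip_width: 0.0
```

Request:
{"api": "step_arm", "payload": {"deltas": [[-1, 0.0002, 0, 0.003, 0], [-1, 0.0002, 0, 0.006, 0], [-1, 0.0002, 0, 0.009, 0], [-1, 0.0002, 0, 0.012, 0]]}}

```text
time_s: 21.35
tool_pos: [0.4257, 0.1901, 0.0991]
tool_rot: [-176.9, 88.6, -171.1]
force: [-35.5, -7.0, 39.1]
grip_width: 0.0003
```

Request:
{"api": "step_arm", "payload": {"deltas": [[-1, -0.012, 0, 0, 0], [-1, -0.05, -0.048, -0.006, 0], [-1, -0.09, -0.048, -0.012, 0], [-1, -0.09, -0.048, -0.012, 0], [-1, -0.09, -0.048, -0.012, 0]]}}

```text
time_s: 21.98
tool_pos: [0.4291, 0.1425, 0.1883]
tool_rot: [35.6, 89.9, 41.4]
force: [-0.1, -0.4, 0.0]
grip_width: 0.0004
```

```bash
python3 wh.py w10
python3 - <<'E'
from h import *
im=cv2.imread('pics/w10c.png').astype(int).sum(2)//3
r=im[205:222].mean(0); print(r[200:400:5].round().astype(int).tolist())
X=cloud(camera_model('scene'),read_camera('scene')[1]); X0=cloud(camera_model('scene'),np.load('scene0.npz')['d'])
for t in ['polish_a_mid','remover_mid','bowl_mid']:
    for q in regions_of('scene',t): 
        k=q['pixels']; print(t,round(q['p'],2),np.round(q['pixel']),np.median(X[k],0).round(3),'start',np.median(X0[k],0).round(3))
E
```

```text
21.975 [0.4291 0.1425 0.1883] [35.63 89.93 41.44] [-0.1 -0.4  0. ] 0.00042634357637578063
wheel pred [0.43206017 0.19230106 0.081     ]
px 325.40748860045926 147.68691611411253
crown pts 356 [[-14.7, -11.2], [-0.4, -1.0], [14.3, 10.2]] [0.08089363 0.08341776]
tcp rel wheel (collector x,y mm) [ -8.37745367 -49.31841672]
[217, 220, 211, 146, 78, 64, 63, 67, 82, 83, 70, 66, 66, 64, 77, 101, 90, 70, 69, 70, 69, 68, 83, 106, 84, 65, 68, 68, 67, 80, 98, 79, 67, 64, 93, 150, 152, 154, 200, 219]
polish_a_mid 0.64 [310. 299.] [ 0.708 -0.241  0.019] start [ 0.708 -0.241  0.019]
polish_a_mid 0.5 [428. 162.] [0.504 0.407 0.033] start [0.504 0.407 0.034]
remover_mid 0.74 [474. 164.] [0.669 0.408 0.1  ] start [0.67  0.407 0.1  ]
bowl_mid 0.66 [312. 300.] [ 0.708 -0.241  0.019] start [ 0.708 -0.241  0.019]
```

View pics/w10c.png

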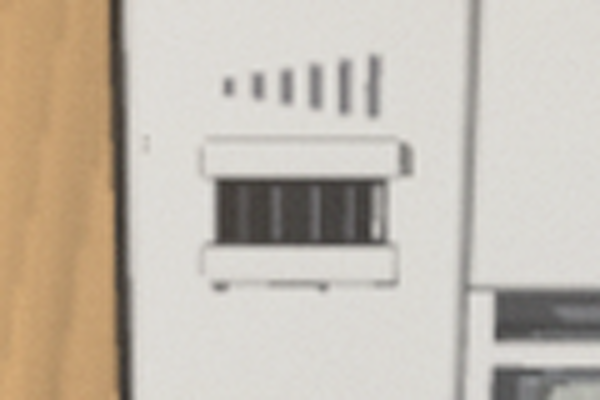

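The wheel blocked the tip firmly (35 N back along -x), so it is at its stop. One last cassette check, then hand in.

Run:
```python
from h import *
p,d=read_camera('scene');Y=cloud(camera_model('scene'),d); th=np.radians(5.75); Rm=np.array([[np.cos(th),-np.sin(th)],[np.sin(th),np.cos(th)]])
q=(Y[...,:2]-np.array([.5471,.028]))@Rm; h=Y[...,2]
k=(h>.06)&(h<.085)&(abs(q[...,0])<.08)&(q[...,1]<.0)&(q[...,1]>-.06)
for z in (k&(h<.075)&(q[...,1]>-.015),k&(h>.073)&(q[...,1]<-.012)): print(z.sum(),(np.percentile(q[z],[1,50,99],axis=0)*1e3).round(1).tolist())
print(monitor.get_obs()['force']); print(env.sign_off())
```

```text
200 [[-78.3, -10.7], [14.9, -5.7], [78.5, -0.2]]
51 [[-5.9, -49.0], [2.8, -31.2], [7.6, -13.5]]
[ 0.07050191  0.45774377 -1.20179454]
the job is handed in; nothing more can be done
None
```

I slid the large grey cassette into the slot until its cap met the housing, released it, and rolled the thumbwheel to its end stop in three strokes. The job was handed in at about 22 s; sign-off gave no verdict.

**Cassette:** After release, the wrist camera showed the cap flush: fin end at -45.4 mm against a nominal -45, and about 0 mm off across the slot. The scene camera's last check matches its own reading right after release. It reads about 4 mm further out than the wrist camera, so I relied on the wrist view.

**Thumbwheel:** The white line is at the far end of its opening. My estimate from the picture after the second stroke was about 1.65 rad. On the third stroke the wheel blocked the fingertip with about 35 N sideways. The total was about 53 N, well above the light press intended but under the 120 N wrist limit.

**Bystanders and robot:** The bowl, the remover bottle and one polish bottle had not moved. The second polish bottle was not measured separately at the end, but the arm stayed well clear of it. The arm was touching nothing when I handed in.

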